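# Fan the wooden scrapers along the tool tray

### The job

Set the three wooden scrapers out in the shallow metal tray as an overlapping row, all lying lengthwise down the middle of the tray. Start with the shortest, flat and close up to the wooden stop at one end of the tray; then lay the middle one so that one end laps about 20 mm over the free end of the shortest and its other end rests on the tray floor, and last the longest lapped over the middle one in the same way. Leave the other things on the bench where they are.

Things in the scene. Friction and masses are not known exactly. Their poses are not given: they have to be found in the camera images.
- tray: Shallow aluminium tray, 280 mm long (its x) by 150 mm wide (its y), fixed to the bench. Origin: centre of its underside. Its floor is 5 mm thick (top 5 mm above the bench). Low 4 mm thick lips, 10 mm high above the bench, run along both long sides and the +x end; the -x end is a taller dark wooden stop, 30 mm high above the bench and 8 mm thick. Position and yaw vary.
- tray_stop (a point): The foot of the end stop's inner face: midway across the tray, on the tray floor (5 mm above the bench), at tray x = -132 mm. The row starts here and runs in the tray's +x direction.
- scraper_small: Flat plain wooden scraper, a rectangle with rounded corners, 70 mm long (its x), 44 mm wide (its y), 8 mm thick, about 18 g; the shortest of the three. Origin: centre of its underside; z up as it lies. It looks the same turned half round. Lies flat on the bench at the start, at any yaw; which scraper lies in which place varies.
- scraper_medium: Flat plain wooden scraper, a rectangle with rounded corners, 90 mm long (its x), 44 mm wide (its y), 8 mm thick, about 23 g; the middle one. Origin: centre of its underside; z up as it lies. It looks the same turned half round. Lies flat on the bench at the start, at any yaw; which scraper lies in which place varies.
- scraper_large: Flat plain wooden scraper, a rectangle with rounded corners, 110 mm long (its x), 44 mm wide (its y), 8 mm thick, about 28 g; the longest. Origin: centre of its underside; z up as it lies. It looks the same turned half round. Lies flat on the bench at the start, at any yaw; which scraper lies in which place varies.
- plaster_lump: Bystander: loose rounded lump of white plaster, 52 mm across, 36 mm high. Origin: underside centre.
- grinding_stone: Bystander: small loose reddish grinding stone standing on its 24 mm wide head, its 6 mm steel shank pointing up, 48 mm high in all. Origin: underside centre.
- wood_offcut: Bystander: loose plywood offcut block, 45 by 32 by 24 mm high. Origin: underside centre.
- bar_clamp: Bystander: loose small steel F-clamp lying flat, 100 mm bar with two 50 mm jaws, 16 mm high. Origin: underside, middle of its bar.
- pencil: Bystander: loose yellow carpenter's pencil, 150 mm long, 8 mm thick. Origin: underside, mid-length.
Things that resemble listed ones, but are neither listed nor needed, are in the scene too. What is shaped like the scraper_medium but blue is not meant.

How it is judged:
By the outcome, as a careful person would: the job done as asked, in the order asked, and still so for the second after the job is handed in, with the robot touching nothing.
It also fails if it takes over 69 s, if anything falls off the work surface, if the arm or the gripper's body presses on something with over 40 N, if the wrist force passes 120 N, or if a joint passes its speed limit or range.

### The arm

A 6-joint arm with a two-finger parallel gripper is mounted at the origin on the work surface. World frame = base frame: x ahead of the robot, y to its left, z up, the work surface at z = 0. Lengths are in mm, angles in rad, forces in N, time in s.
With the tool pointing down it reaches from about 350 to 975 mm from the base axis. Payload 4.9 kg.
Tool frame: the origin (TCP) lies midway between the tips of the shut fingers; the grasp point (between the pads) lies tcp_to_grasp behind it (tcp_to_grasp is the distance from the TCP to the grasp point, in mm); z points along the fingers, y is the line along which they close (so a half turn about z gives the same grasp; the last joint's range is limited). The gripper opens to 85 mm and grips with 20 to 120 N. Pads are 22 mm wide; open, the fingers measure 114 mm over their backs; the gripper's body (76 mm by 85 mm) begins 54 mm behind the grasp point. The pads swing forward as they close: fully open they stand 13 mm farther back than shut.
Start: joints at [1.022, 0.053, 1.613, -0, 1.476, -0.119], TCP at [260.418, 568.141, 231.304] pointing down, gripper open.
Joint ranges: [-3.01, 3.01], [-1.01, 2.22], [0.06, 2.58], [-1.02, 4.17], [0.09, 2.62], [-3.14, 3.14]. Speed limits (rad/s): [2.57, 2.57, 3.14, 3.14, 3.14, 3.14].

### API

Orientations are given as [roll, pitch, yaw] about the fixed x, y, z axes, in that order (R = Rz(yaw) Ry(pitch) Rx(roll)).
In Python, from plant import * gives the robot as it stands.
- The arm moves only by the tool arm_command, never from a script. Its argument "deltas" is a list that holds one entry, the list of rows, each a list of 5 numbers: the shift along the tool's x, y, z in cm, then the turn about the tool's z in rad, then the finger opening in cm, from 0 to 8.54. A call has exactly 5 rows; each row shifts and turns the commanded pose from where the row before left it, along the tool's axes as they then stand; what a row does not reach is not made up. A row lasts 1/8 s, in which the tool goes at most 62.5 mm and 10.7 degrees, less where a joint would pass 70% of its speed; a pose out of reach is approached as far as the arm can. A call is refused whole if a number of a shift passes 6.25 or a number of a turn 0.188, either way. A call with a gripper value outside its range is refused whole. The fingers move at their own pace and stop on an object; "newtons" is the grip in N (left out, the last holds). Time passes only in rows, so rows that do not move let the fingers close, or fill a call up. It gives the time, the measured TCP pose, the force, the opening and the grip force at its end, in the units of the state.
- sense(): the state, without advancing time (a new reading comes with each control period).
- read_camera(name): name is "scene" or "top"; returns a dict with "color" (384x512x3 uint8, red, green, blue), "range_z" (384x512 float32, mm along the optical axis (not along the pixel's ray), 0 where there is no reading), "fx", "fy", "cx", "cy" (pixels), "extrinsics" (4x4, takes a point from camera to world coordinates). Camera axes: x right, y down, z forward; pixel columns grow to the right and rows downward; lengths in mm; the calibration is good to about 2 mm. A picture is of the moment at which its call begins.
- finish_job(): hands the job in; it is judged then, once.
The state is a dict: "clock": time; "qpos": joint angles; "dq": joint speeds; "joint_torque": joint torques, N m; "eef_pos": TCP position; "orientation": TCP orientation; "wrist_force": force on the tool from outside, world axes, zero at the start; "moment": the same for the moment, N m; "opening": opening from 0.0 (shut) to 1.0 (fully open); "grasp_force": force on a finger pad.
Only numpy, scipy, OpenCV 4.12 (cv2) and the standard library are available. Lean on these libraries where they do the work, as an engineer would, in place of code of your own. Each camera call takes 0.05 s, during which the arm holds its last target. There are 200 camera calls.

## Working session

There is one attempt and no reset: what is moved stays moved. The work goes in short steps, Python scripts to look and compute and a tool call to move; the robot and the scene stay as the last step left them, time stands still between calls to the robot, and variables do not carry over. Pictures are saved under pics/ and viewed, at most 10 in all, crops included, and the job is handed in when it is done.

Besides the shell and the picture viewer there is one more tool, called after "Emit:" as name(argument=value, ...) on one line, values as JSON. arm_command: Moves the arm, as the interface text tells. Its arguments: {"type":"object","properties":{"deltas":{"type":"array","items":{"type":"array","items":{"type":"array","items":{"type":"number"}}}},"newtons":{"type":"number"}},"required":["deltas"]}

```bash
mkdir -p pics; ls; python3 - <<'E'
from plant import *
import cv2,numpy as np
s=sense();print(s)
for n in("top","scene"):
    c=read_camera(n);np.savez(n+"0.npz",**c);cv2.imwrite(f"pics/{n}0.png",c["color"][...,::-1])
    print(n,c["fx"],c["cx"],c["cy"],c["extrinsics"].round(3).tolist())
E
```

```text
pics
{'clock': 0.0, 'qpos': array([ 1.02201561e+00,  5.33246243e-02,  1.61429863e+00,  8.40897657e-07,
        1.47603121e+00, -1.19030978e-01]), 'dq': array([-0.00063759,  0.00036714,  0.00133968, -0.00090006,  0.00168599,
        0.00045866]), 'joint_torque': array([-4.65960093e-04, -3.93679333e+01, -3.70178461e+01, -6.40105850e-05,
        6.89520588e-03,  1.00710889e-05]), 'eef_pos': array([260.08629707, 567.61672268, 230.08025431]), 'orientation': array([-3.13954553e+00, -2.45671071e-04,  2.71184259e+00]), 'wrist_force': array([ 0.42325057, -0.29045643,  0.39395298]), 'moment': array([-0.02618102, -0.02454671, -0.0077241 ]), 'grasp_force': 0.0, 'opening': 1.0016282202361175}
top 448.30057370041635 250.1203102873226 196.90273725494922 [[-0.031, -0.972, 0.233, 253.815], [-1.0, 0.029, -0.01, 79.506], [0.003, -0.233, -0.972, 1352.9], [0.0, 0.0, 0.0, 1.0]]
scene 354.87527862571454 256.81235614216695 189.57464681365767 [[-0.64, 0.578, -0.506, 992.276], [0.768, 0.465, -0.44, 465.679], [-0.019, -0.671, -0.742, 659.639], [0.0, 0.0, 0.0, 1.0]]
```

View pics/top0.png

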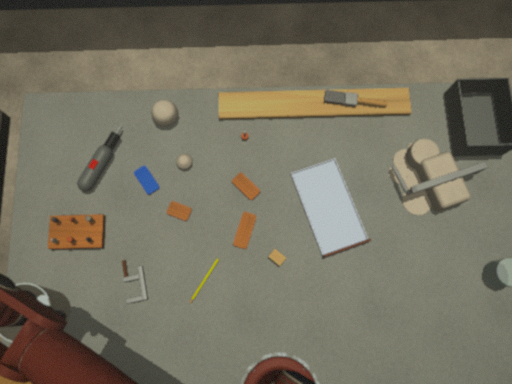

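View pics/scene0.png

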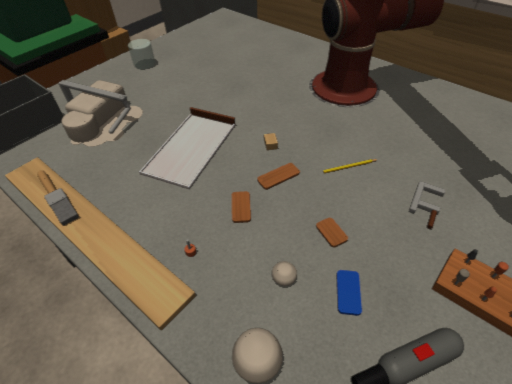

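The top view shows three orange scrapers at (179,211), (246,185) and (245,230). It also shows the blue decoy at (147,180), the tray at (330,207) with its dark stop at the lower (robot) end near (345,247), the offcut at (277,258) and the pencil at (205,280). The scene view confirms this: the scrapers are at (332,232), (241,206) and (279,176), and the dark stop is at (213,116).

Things that could be taken for a scraper, in top pixels: the three orange pieces (wanted), the blue block (147,180) (ruled out by colour), the brown bit holder (76,232), the offcut (277,258) and the plank (315,103).

```bash
cat > h.py <<'E'
import numpy as np,cv2
def cast(c,uv,z):
    uv=np.atleast_2d(np.asarray(uv,float)); E=c["extrinsics"]
    d=np.c_[(uv[:,0]-c["cx"])/c["fx"],(uv[:,1]-c["cy"])/c["fy"],np.ones(len(uv))]@E[:3,:3].T
    return E[:3,3]+d*((z-E[2,3])/d[:,2])[:,None]
def rects(c,mask,z,amin=60):
    out=[]
    for k in cv2.findContours(mask.astype(np.uint8),cv2.RETR_EXTERNAL,cv2.CHAIN_APPROX_NONE)[0]:
        if cv2.contourArea(k)<amin: continue
        w=cast(c,k[:,0],z)[:,:2].astype(np.float32)
        m=cv2.minAreaRect(w); b=cv2.boxPoints(m); e=[b[1]-b[0],b[2]-b[1]]
        L=max(e,key=np.linalg.norm)
        out.append((k[:,0].mean(0).round(),np.round(m[0],1),sorted(np.round(m[1],1)),round(float(np.arctan2(L[1],L[0])%np.pi),3)))
    return out
def orange(c):
    h=cv2.cvtColor(c["color"],cv2.COLOR_RGB2HSV)
    return (h[...,0]<16)&(h[...,1]>150)&(h[...,2]>70)
def white(c):
    h=cv2.cvtColor(c["color"],cv2.COLOR_RGB2HSV)
    return (h[...,1]<60)&(h[...,2]>150)
E
python3 - <<'E'
from h import *
import plant
print([n for n in dir(plant) if n[0]!='_'], getattr(plant,'tcp_to_grasp',None))
for n in("top","scene"):
    c=dict(np.load(n+"0.npz"))
    print(n)
    for r in rects(c,orange(c),8):print(*r)
    print('tray')
    for r in rects(c,white(c),5,800):print(*r)
c=dict(np.load("top0.npz"));cv2.imwrite("pics/crop.png",cv2.resize(c["color"][140:270,120:380,::-1],None,fx=3,fy=3))
E
```

```text
['IKError', 'finish_job', 'read_camera', 'sense', 'tcp_to_grasp'] 18.700000000000003
top
[  9. 374.] [ 83.6 760.5] [np.float64(26.2), np.float64(72.3)] 1.121
[ 62. 361.] [ 84.2 615.1] [np.float64(129.7), np.float64(236.3)] 0.973
[ 23. 334.] [186.3 731.7] [np.float64(67.0), np.float64(160.4)] 2.864
[ 76. 231.] [484.4 595.2] [np.float64(99.8), np.float64(163.0)] 1.572
[244. 230.] [473.6  86. ] [np.float64(39.1), np.float64(105.2)] 2.808
[179. 211.] [539.4 285.7] [np.float64(39.4), np.float64(64.6)] 1.159
[245. 186.] [611.2  79. ] [np.float64(38.1), np.float64(83.6)] 0.742
tray
[329. 204.] [ 544.7 -175.3] [np.float64(150.2), np.float64(272.5)] 0.306
[432. 158.] [ 687.3 -517.4] [np.float64(101.5), np.float64(147.0)] 0.592
scene
[423. 352.] [657.4 547. ] [np.float64(21.3), np.float64(32.1)] 2.645
[480. 285.] [464.4 582.2] [np.float64(103.3), np.float64(138.3)] 1.569
[332. 232.] [539.7 288.1] [np.float64(43.8), np.float64(69.1)] 1.179
[241. 206.] [610.8  82.1] [np.float64(40.2), np.float64(88.9)] 0.77
[278. 175.] [474.8  88.7] [np.float64(43.7), np.float64(108.0)] 2.811
[341.  92.] [35.8  8.7] [np.float64(137.0), np.float64(205.5)] 1.702
tray
[256. 351.] [839.7 320.2] [np.float64(60.4), np.float64(62.5)] 0.689
[188. 151.] [ 539.8 -171.9] [np.float64(139.7), np.float64(265.7)] 0.305
```

View pics/crop.png

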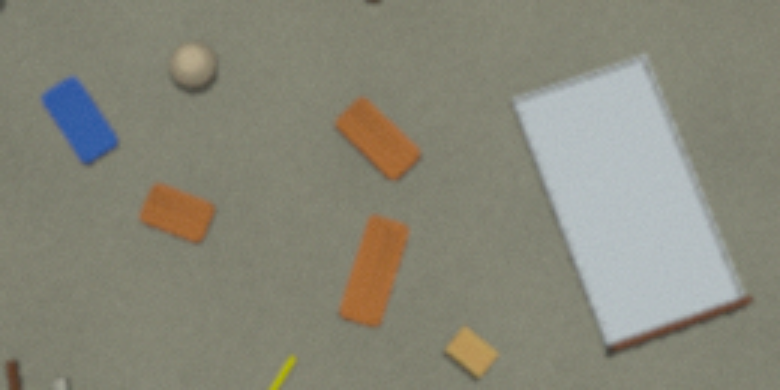

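Each scraper's measured length agrees in both views: small (539.5,287) at yaw 1.17, medium (611,80.5) at 0.755, large (474,87.3) at 2.81. The crop confirms three plain orange scrapers; the blue one at crop (80,120) is not meant.

```bash
cat > go.py <<'E'
# how far to go: prints rows (cm, rad) along tool axes, from the measured pose to a world x y z yaw in n rows
import sys,numpy as np
from plant import sense
x,y,z,yaw=map(float,sys.argv[1:5]);n=int(sys.argv[5])
s=sense();p=s["eef_pos"];a=s["orientation"][2]
d=np.array([x,y,z])-p;t=(yaw-a+np.pi/2)%np.pi-np.pi/2
if len(sys.argv)>6:t=(yaw-a+np.pi)%(2*np.pi)-np.pi
print(s["clock"],p.round(1),round(a,3),"dist",d.round(1),"turn",round(-t,3))
for i in range(n):
    q=a+t*i/n;c,sn=np.cos(q),np.sin(q)
    print([round(v,2) for v in (np.array([c*d[0]+sn*d[1],sn*d[0]-c*d[1],-d[2]])/n/10)]+[round(-t/n,3)])
E
python3 go.py 539.5 287 100 1.169 10 1
```

```text
0.1 [260.1 567.7 230.2] 2.712 dist [ 279.4 -280.7 -130.2] turn 1.543
[np.float64(-3.71), np.float64(-1.39), np.float64(1.3), np.float64(0.154)]
[np.float64(-3.88), np.float64(-0.8), np.float64(1.3), np.float64(0.154)]
[np.float64(-3.96), np.float64(-0.2), np.float64(1.3), np.float64(0.154)]
[np.float64(-3.94), np.float64(0.41), np.float64(1.3), np.float64(0.154)]
[np.float64(-3.83), np.float64(1.02), np.float64(1.3), np.float64(0.154)]
[np.float64(-3.63), np.float64(1.59), np.float64(1.3), np.float64(0.154)]
[np.float64(-3.34), np.float64(2.13), np.float64(1.3), np.float64(0.154)]
[np.float64(-2.97), np.float64(2.62), np.float64(1.3), np.float64(0.154)]
[np.float64(-2.53), np.float64(3.04), np.float64(1.3), np.float64(0.154)]
[np.float64(-2.04), np.float64(3.4), np.float64(1.3), np.float64(0.154)]
```

Emit:
arm_command(deltas=[[[-3.7, -1.4, 1.3, 0.154, 6], [-3.9, -0.8, 1.3, 0.154, 6], [-3.95, -0.2, 1.3, 0.154, 6], [-3.95, 0.4, 1.3, 0.154, 6], [-3.8, 1.0, 1.3, 0.154, 6]]], newtons=20)

```text
clock: 0.72
eef_pos: [400.3, 426.4, 165.3]
orientation: [-3.141, 0.0, 1.937]
wrist_force: [-0.1, -0.3, 0.6]
opening: 0.704
grasp_force: 0.0
```

Emit:
arm_command(deltas=[[[-3.6, 1.6, 1.3, 0.154, 6], [-3.3, 2.1, 1.3, 0.154, 6], [-3.0, 2.6, 1.3, 0.154, 6], [-2.5, 3.0, 1.3, 0.154, 6], [-2.0, 3.4, 1.3, 0.154, 6]]])

```text
clock: 1.35
eef_pos: [539.4, 287.5, 100.3]
orientation: [-3.141, 0.001, 1.167]
wrist_force: [0.9, 0.4, 0.7]
opening: 0.702
grasp_force: 0.0
```

Emit:
arm_command(deltas=[[[0, 0, 0.5, 0, 6], [0, 0, 0.5, 0, 6], [0, 0, 0, 0, 6], [0, 0, 0, 0, 6], [0, 0, 0, 0, 6]]])

```text
clock: 1.98
eef_pos: [538.9, 289.3, 91.8]
orientation: [3.141, -0.001, 1.173]
wrist_force: [0.1, -0.3, 0.2]
opening: 0.703
grasp_force: 0.0
```

```bash
python3 go.py 539.5 287 2 1.169 5 1; python3 go.py 539.5 287 2 1.169 1 1
```

```text
1.975 [538.9 289.3  91.8] 1.173 dist [  0.6  -2.3 -89.8] turn 0.004
[np.float64(-0.04), np.float64(0.03), np.float64(1.8), np.float64(0.001)]
[np.float64(-0.04), np.float64(0.03), np.float64(1.8), np.float64(0.001)]
[np.float64(-0.04), np.float64(0.03), np.float64(1.8), np.float64(0.001)]
[np.float64(-0.04), np.float64(0.03), np.float64(1.8), np.float64(0.001)]
[np.float64(-0.04), np.float64(0.03), np.float64(1.8), np.float64(0.001)]
1.975 [538.9 289.3  91.8] 1.173 dist [  0.6  -2.3 -89.8] turn 0.004
[np.float64(-0.18), np.float64(0.14), np.float64(8.98), np.float64(0.004)]
```

Emit:
arm_command(deltas=[[[-0.1, 0.1, 2.0, 0, 6], [0, 0, 2.0, 0, 6], [0, 0, 2.0, 0, 6], [0, 0, 2.0, 0, 6], [0, 0, 1.0, 0, 6]]])

```text
clock: 2.6
eef_pos: [538.4, 286.8, -1.2]
orientation: [-3.139, 0.002, 1.172]
wrist_force: [-0.1, 0.1, 0.0]
opening: 0.699
grasp_force: 0.0
```

Emit:
arm_command(deltas=[[[0, 0, 0, 0, 4], [0, 0, 0, 0, 4], [0, 0, 0, 0, 4], [0, 0, 0, 0, 4], [0, 0, 0, 0, 4]]])

```text
clock: 3.22
eef_pos: [539.7, 287.4, 1.7]
orientation: [3.141, -0.0, 1.172]
wrist_force: [0.3, 0.2, -0.3]
opening: 0.511
grasp_force: 23.6
```

Emit:
arm_command(deltas=[[[0, 0, -1, 0, 4], [0, 0, -2, 0, 4], [0, 0, -2, 0, 4], [0, 0, -2, 0, 4], [0, 0, 0, 0, 4]]])

```text
clock: 3.85
eef_pos: [541.5, 288.1, 74.8]
orientation: [3.137, -0.004, 1.172]
wrist_force: [-0.4, 0.2, -1.6]
opening: 0.507
grasp_force: 23.6
```

```bash
python3 go.py 461 -199 70 0.306 10 1
```

```text
3.85 [541.5 288.1  74.8] 1.172 dist [ -80.5 -487.1   -4.8] turn 0.866
[np.float64(-4.8), np.float64(1.15), np.float64(0.05), np.float64(0.087)]
[np.float64(-4.68), np.float64(1.56), np.float64(0.05), np.float64(0.087)]
[np.float64(-4.53), np.float64(1.96), np.float64(0.05), np.float64(0.087)]
[np.float64(-4.34), np.float64(2.35), np.float64(0.05), np.float64(0.087)]
[np.float64(-4.13), np.float64(2.71), np.float64(0.05), np.float64(0.087)]
[np.float64(-3.88), np.float64(3.06), np.float64(0.05), np.float64(0.087)]
[np.float64(-3.6), np.float64(3.38), np.float64(0.05), np.float64(0.087)]
[np.float64(-3.29), np.float64(3.68), np.float64(0.05), np.float64(0.087)]
[np.float64(-2.96), np.float64(3.95), np.float64(0.05), np.float64(0.087)]
[np.float64(-2.61), np.float64(4.19), np.float64(0.05), np.float64(0.087)]
```

Emit:
arm_command(deltas=[[[-4.8, 1.15, 0, 0.087, 4], [-4.7, 1.55, 0, 0.087, 4], [-4.5, 1.95, 0, 0.087, 4], [-4.35, 2.35, 0, 0.087, 4], [-4.15, 2.7, 0, 0.087, 4]]])

```text
clock: 4.47
eef_pos: [497.8, 42.5, 70.8]
orientation: [-3.141, 0.001, 0.734]
wrist_force: [0.1, -0.8, 0.3]
opening: 0.503
grasp_force: 23.6
```

Emit:
arm_command(deltas=[[[-3.9, 3.05, 0, 0.087, 4], [-3.6, 3.4, 0, 0.087, 4], [-3.3, 3.7, 0, 0.087, 4], [-2.95, 3.95, 0, 0.087, 4], [-2.6, 4.2, 0, 0.087, 4]]])

```text
clock: 5.1
eef_pos: [456.9, -201.3, 70.8]
orientation: [-3.141, 0.0, 0.299]
wrist_force: [0.9, 0.2, 1.0]
opening: 0.505
grasp_force: 23.6
```

Emit:
arm_command(deltas=[[[0, 0, 1, 0, 4], [0, 0, 0, 0, 4], [0, 0, 0, 0, 4], [0, 0, 0, 0, 4], [0, 0, 0, 0, 4]]])

```text
clock: 5.72
eef_pos: [458.1, -199.4, 61.6]
orientation: [3.141, -0.0, 0.303]
wrist_force: [0.1, 0.6, -0.2]
opening: 0.51
grasp_force: 23.6
```

```bash
python3 go.py 461 -199 70 0.306 1 1; python3 - <<'E'
from plant import *
from h import *
c=read_camera("scene");np.savez("scene1.npz",**c);cv2.imwrite("pics/s1.png",cv2.resize(c["color"][70:240,110:310,::-1],None,fx=3,fy=3))
for i in range(4): print(sense()["eef_pos"])
E
```

```text
5.725 [ 458.1 -199.4   61.6] 0.303 dist [2.9 0.4 8.4] turn -0.003
[np.float64(0.29), np.float64(0.04), np.float64(-0.84), np.float64(-0.003)]
[ 458.09034101 -199.56351158   61.53941554]
[ 458.09034101 -199.56351158   61.53941554]
[ 458.09034101 -199.56351158   61.53941554]
[ 458.09034101 -199.56351158   61.53941554]
```

View pics/s1.png

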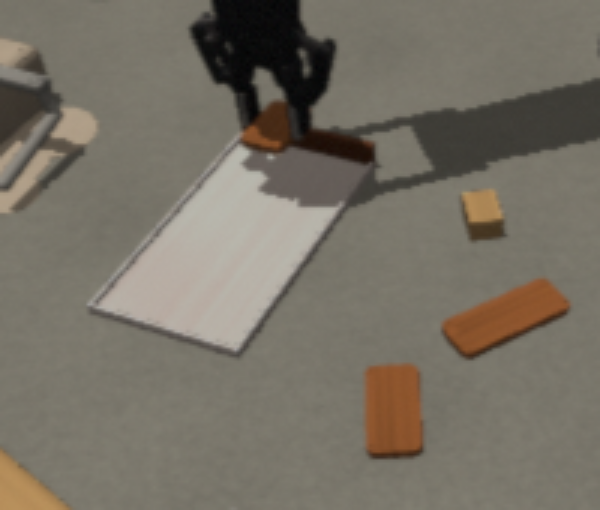

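The small scraper hangs level over the stop end, at crop (265,128), with its near end about 12 mm from the stop. Next I lower it to just above the floor and creep toward the stop.

Emit:
arm_command(deltas=[[[0, 0, 1.5, 0, 4], [0, 0, 1.5, 0, 4], [0, 0, 1.3, 0, 4], [0, 0, 1.0, 0, 4], [0, 0, 0, 0, 4]]])

```text
clock: 6.4
eef_pos: [456.9, -199.5, 6.9]
orientation: [-3.14, 0.002, 0.302]
wrist_force: [-0.4, 0.8, -0.2]
opening: 0.501
grasp_force: 23.6
```

Emit:
arm_command(deltas=[[[-0.2, 0, 0, 0, 4], [-0.2, 0, 0, 0, 4], [-0.2, 0, 0, 0, 4], [-0.2, 0, 0, 0, 4], [0, 0, 0, 0, 4]]])

```text
clock: 7.02
eef_pos: [450.1, -202.5, 8.4]
orientation: [3.141, -0.0, 0.302]
wrist_force: [-0.1, -0.5, -0.5]
opening: 0.502
grasp_force: 23.6
```

Emit:
arm_command(deltas=[[[-0.1, 0, 0, 0, 4], [-0.1, 0, 0, 0, 4], [0, 0, 0, 0, 4], [0, 0, 0, 0, 4], [0, 0, 0, 0, 4]]])

```text
clock: 7.65
eef_pos: [448.3, -203.0, 8.3]
orientation: [3.142, -0.0, 0.302]
wrist_force: [-0.4, -0.3, -0.6]
opening: 0.505
grasp_force: 23.6
```

Emit:
arm_command(deltas=[[[-0.1, 0, 0, 0, 4], [-0.1, 0, 0, 0, 4], [0, 0, 0, 0, 4], [0, 0, 0, 0, 4], [0, 0, 0, 0, 4]]])

```text
clock: 8.28
eef_pos: [446.4, -203.6, 8.3]
orientation: [-3.142, 0.0, 0.302]
wrist_force: [-0.2, 0.4, -0.9]
opening: 0.507
grasp_force: 23.6
```

Emit:
arm_command(deltas=[[[-0.1, 0, 0, 0, 4], [-0.1, 0, 0, 0, 4], [0, 0, 0, 0, 4], [0, 0, 0, 0, 4], [0, 0, 0, 0, 4]]])

```text
clock: 8.9
eef_pos: [446.2, -203.7, 8.8]
orientation: [3.141, -0.004, 0.301]
wrist_force: [5.7, 3.9, -2.1]
opening: 0.505
grasp_force: 23.4
```

Emit:
arm_command(deltas=[[[0.1, 0, 0.1, 0, 4], [0, 0, 0.1, 0, 4], [0, 0, 0, 0, 4], [0, 0, 0, 0, 5.6], [0, 0, 0, 0, 5.6]]])

```text
clock: 9.52
eef_pos: [444.4, -203.8, 5.8]
orientation: [-3.141, 0.002, 0.302]
wrist_force: [0.1, 0.5, -0.4]
opening: 0.656
grasp_force: 0.0
```

Emit:
arm_command(deltas=[[[0, 0, 0, 0, 5.6], [0, 0, -2, 0, 5.6], [0, 0, -3, 0, 6], [0, 0, -3, 0, 6], [0, 0, -3, 0, 6]]])

```text
clock: 10.15
eef_pos: [444.9, -203.8, 117.0]
orientation: [-3.141, 0.001, 0.302]
wrist_force: [0.2, -0.4, -0.1]
opening: 0.701
grasp_force: 0.0
```

```bash
python3 go.py 611 80.5 92 0.755 8 1
```

```text
10.15 [ 444.9 -203.8  117. ] 0.302 dist [166.1 284.3 -25. ] turn -0.453
[np.float64(3.04), np.float64(-2.78), np.float64(0.31), np.float64(-0.057)]
[np.float64(3.19), np.float64(-2.6), np.float64(0.31), np.float64(-0.057)]
[np.float64(3.33), np.float64(-2.42), np.float64(0.31), np.float64(-0.057)]
[np.float64(3.46), np.float64(-2.22), np.float64(0.31), np.float64(-0.057)]
[np.float64(3.58), np.float64(-2.02), np.float64(0.31), np.float64(-0.057)]
[np.float64(3.69), np.float64(-1.82), np.float64(0.31), np.float64(-0.057)]
[np.float64(3.79), np.float64(-1.6), np.float64(0.31), np.float64(-0.057)]
[np.float64(3.87), np.float64(-1.39), np.float64(0.31), np.float64(-0.057)]
```

Emit:
arm_command(deltas=[[[3.05, -2.8, 0.3, -0.057, 6], [3.2, -2.6, 0.3, -0.057, 6], [3.3, -2.4, 0.3, -0.057, 6], [3.45, -2.2, 0.3, -0.057, 6], [3.6, -2.0, 0.3, -0.057, 6]]])

```text
clock: 10.78
eef_pos: [549.5, -25.4, 101.0]
orientation: [3.142, 0.001, 0.589]
wrist_force: [0.3, -0.4, -0.2]
opening: 0.704
grasp_force: 0.0
```

Emit:
arm_command(deltas=[[[3.7, -1.8, 0.3, -0.057, 6], [3.8, -1.6, 0.3, -0.057, 6], [3.9, -1.4, 0.3, -0.057, 6], [0, 0, 0, 0, 6], [0, 0, 0, 0, 6]]])

```text
clock: 11.4
eef_pos: [611.1, 80.0, 91.8]
orientation: [-3.141, 0.001, 0.758]
wrist_force: [0.4, -0.0, 0.7]
opening: 0.701
grasp_force: 0.0
```

```bash
python3 go.py 611 80.5 1.5 0.755 1 1
python3 - <<'E'
from plant import *
from h import *
for n in ("top","scene"):
    c=read_camera(n);np.savez(n+"2.npz",**c)
    z=13
    for r in rects(c,orange(c),13):
        if r[2][0]<60: print(n,*r)
    for r in rects(c,white(c),5,800): print(n,*r)
    cv2.imwrite(f"pics/{n}2.png",cv2.resize(c["color"][140:270,260:400,::-1] if n=="top" else c["color"][90:200,130:250,::-1],None,fx=4,fy=4))
E
```

```text
11.4 [611.1  80.   91.8] 0.758 dist [ -0.1   0.5 -90.3] turn 0.003
[np.float64(0.03), np.float64(-0.04), np.float64(9.03), np.float64(0.003)]
top [299. 374.] [ 63.  -57.6] [np.float64(28.4), np.float64(81.7)] 0.873
top [248. 253.] [399.6  78.6] [np.float64(42.9), np.float64(62.0)] 0.54
top [341. 237.] [ 443.2 -204.5] [np.float64(36.5), np.float64(65.0)] 0.309
top [330. 208.] [ 546.1 -176.4] [np.float64(155.3), np.float64(276.7)] 0.305
top [430. 166.] [ 685.8 -525.2] [np.float64(153.1), np.float64(272.2)] 1.884
top [166.  68.] [1021.6  316.2] [np.float64(150.3), np.float64(431.2)] 1.575
scene [423. 352.] [660.  546.4] [np.float64(21.2), np.float64(31.9)] 2.645
scene [241. 207.] [615.2  85.2] [np.float64(40.0), np.float64(89.2)] 0.709
scene [278. 175.] [478.8  91.6] [np.float64(45.7), np.float64(107.3)] 2.806
scene [206. 125.] [ 445.4 -200.4] [np.float64(42.8), np.float64(75.0)] 0.397
scene [209.  25.] [ -69.1 -691.9] [np.float64(49.9), np.float64(531.8)] 0.412
scene [256. 351.] [840.2 320.5] [np.float64(67.7), np.float64(70.8)] 0.687
scene [116. 356.] [1009.2  145.7] [np.float64(109.8), np.float64(183.5)] 1.585
scene [177. 149.] [ 541.4 -176.7] [np.float64(150.8), np.float64(266.5)] 0.307
```

View pics/top2.png

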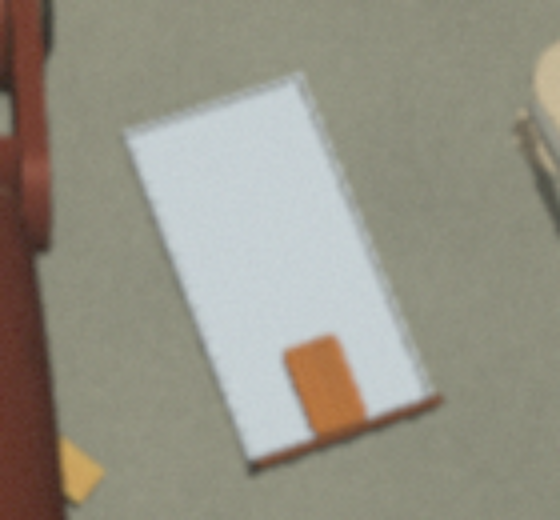

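The small scraper, at crop (325,385), lies flat, centred and up against the stop. Now I pick the medium one.

Emit:
arm_command(deltas=[[[0, 0, 2.0, 0, 6], [0, 0, 2.0, 0, 6], [0, 0, 2.0, 0, 6], [0, 0, 2.0, 0, 6], [0, 0, 1.1, 0, 6]]])

```text
clock: 12.12
eef_pos: [610.4, 80.5, -1.1]
orientation: [-3.14, 0.002, 0.758]
wrist_force: [-0.5, -0.5, 0.5]
opening: 0.7
grasp_force: 0.0
```

Emit:
arm_command(deltas=[[[0, 0, 0, 0, 4], [0, 0, 0, 0, 4], [0, 0, 0, 0, 4], [0, 0, 0, 0, 4], [0, 0, 0, 0, 4]]])

```text
clock: 12.75
eef_pos: [611.8, 80.5, 1.7]
orientation: [3.141, -0.0, 0.758]
wrist_force: [1.3, 0.2, -0.1]
opening: 0.505
grasp_force: 23.8
```

Emit:
arm_command(deltas=[[[0, 0, -1, 0, 4], [0, 0, -2, 0, 4], [0, 0, -2, 0, 4], [0, 0, -2, 0, 4], [0, 0, 0, 0, 4]]])

```text
clock: 13.38
eef_pos: [613.7, 80.5, 74.8]
orientation: [3.138, -0.004, 0.758]
wrist_force: [0.5, -0.3, -0.1]
opening: 0.506
grasp_force: 23.8
```

```bash
python3 go.py 501.7 -185.7 71 0.304 8 1
```

```text
13.375 [613.7  80.5  74.8] 0.758 dist [-112.  -266.2   -3.8] turn 0.454
[np.float64(-3.3), np.float64(1.45), np.float64(0.05), np.float64(0.057)]
[np.float64(-3.22), np.float64(1.64), np.float64(0.05), np.float64(0.057)]
[np.float64(-3.12), np.float64(1.82), np.float64(0.05), np.float64(0.057)]
[np.float64(-3.01), np.float64(1.99), np.float64(0.05), np.float64(0.057)]
[np.float64(-2.89), np.float64(2.16), np.float64(0.05), np.float64(0.057)]
[np.float64(-2.76), np.float64(2.32), np.float64(0.05), np.float64(0.057)]
[np.float64(-2.63), np.float64(2.47), np.float64(0.05), np.float64(0.057)]
[np.float64(-2.48), np.float64(2.62), np.float64(0.05), np.float64(0.057)]
```

Emit:
arm_command(deltas=[[[-3.3, 1.45, 0, 0.057, 4], [-3.2, 1.65, 0, 0.057, 4], [-3.1, 1.8, 0, 0.057, 4], [-3.0, 2.0, 0, 0.057, 4], [-2.9, 2.15, 0, 0.057, 4]]])

```text
clock: 14.0
eef_pos: [540.6, -86.3, 70.6]
orientation: [-3.141, 0.001, 0.471]
wrist_force: [0.3, 0.4, -0.1]
opening: 0.504
grasp_force: 23.8
```

Emit:
arm_command(deltas=[[[-2.75, 2.3, 0, 0.057, 4], [-2.6, 2.45, 0, 0.057, 4], [-2.5, 2.6, 0, 0.057, 4], [0, 0, 0, 0, 4], [0, 0, 0, 0, 4]]])

```text
clock: 14.62
eef_pos: [499.3, -184.1, 70.8]
orientation: [-3.141, 0.0, 0.302]
wrist_force: [-0.0, 0.5, -0.6]
opening: 0.51
grasp_force: 23.8
```

```bash
python3 go.py 501.7 -185.7 16 0.304 1 1;python3 - <<'E'
from plant import *
from h import *
c=read_camera("scene")
cv2.imwrite("pics/s3.png",cv2.resize(c["color"][70:220,120:280,::-1],None,fx=4,fy=4))
E
```

```text
14.625 [ 499.3 -184.1   70.8] 0.302 dist [  2.4  -1.6 -54.8] turn -0.002
[np.float64(0.18), np.float64(0.23), np.float64(5.48), np.float64(-0.002)]
```

View pics/s3.png

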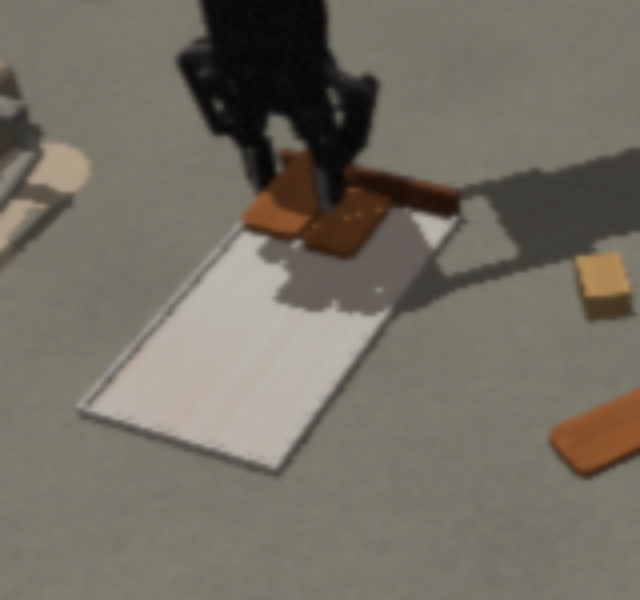

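The medium hangs level above the small one's free end, at crop (285,200). Next I lower it and press lightly so that it tilts in the pads.

Emit:
arm_command(deltas=[[[0.2, 0.2, 1.5, 0, 4], [0, 0, 1.5, 0, 4], [0, 0, 1.5, 0, 4], [0, 0, 0.9, 0, 4], [0, 0, 0, 0, 4]]])

```text
clock: 15.3
eef_pos: [501.2, -185.4, 16.0]
orientation: [-3.14, 0.002, 0.302]
wrist_force: [0.1, 0.1, 0.3]
opening: 0.508
grasp_force: 23.8
```

Emit:
arm_command(deltas=[[[0, 0, 0.1, 0, 4], [0, 0, 0.1, 0, 4], [0, 0, 0.1, 0, 4], [0, 0, 0.1, 0, 4], [0, 0, 0, 0, 4]]])

```text
clock: 15.92
eef_pos: [502.0, -185.8, 13.2]
orientation: [-3.142, 0.0, 0.302]
wrist_force: [0.6, 0.7, 0.2]
opening: 0.504
grasp_force: 23.8
```

Emit:
arm_command(deltas=[[[0, 0, 0.1, 0, 4], [0, 0, 0, 0, 4], [0, 0, 0, 0, 4], [0, 0, 0, 0, 4], [0, 0, 0, 0, 4]]])

```text
clock: 16.55
eef_pos: [502.2, -185.9, 12.6]
orientation: [3.141, -0.0, 0.302]
wrist_force: [0.1, 1.3, 4.6]
opening: 0.509
grasp_force: 24.2
```

Contact. I lower the last millimetre or so, then release.

Emit:
arm_command(deltas=[[[0, 0, 0.1, 0, 4], [0, 0, 0, 0, 4], [0, 0, 0, 0, 4], [0, 0, 0, 0, 4], [0, 0, 0, 0, 4]]])

```text
clock: 17.18
eef_pos: [502.4, -185.9, 12.0]
orientation: [3.141, -0.0, 0.302]
wrist_force: [-1.6, 2.4, 7.4]
opening: 0.504
grasp_force: 24.6
```

Emit:
arm_command(deltas=[[[0, 0, 0, 0, 4.6], [0, 0, 0, 0, 4.8], [0, 0, 0, 0, 5.4], [0, 0, 0, 0, 5.6], [0, 0, 0, 0, 5.6]]])

```text
clock: 17.8
eef_pos: [502.0, -185.8, 11.2]
orientation: [-3.142, 0.0, 0.302]
wrist_force: [-0.1, 0.7, -0.1]
opening: 0.654
grasp_force: 0.0
```

Emit:
arm_command(deltas=[[[0, 0, -2, 0, 5.6], [0, 0, -2, 0, 6], [0, 0, -2, 0, 6], [0, 0, -2, 0, 6], [0, 0, -2, 0, 6]]])

```text
clock: 18.42
eef_pos: [502.0, -185.8, 112.1]
orientation: [-3.142, 0.0, 0.302]
wrist_force: [-0.1, -0.9, -0.8]
opening: 0.699
grasp_force: 0.0
```

```bash
python3 go.py 474 87.3 93 -0.332 8 1
```

```text
18.425 [ 502.  -185.8  112.1] 0.302 dist [-28.  273.1 -19.1] turn 0.634
[np.float64(0.68), np.float64(-3.36), np.float64(0.24), np.float64(0.079)]
[np.float64(0.41), np.float64(-3.41), np.float64(0.24), np.float64(0.079)]
[np.float64(0.14), np.float64(-3.43), np.float64(0.24), np.float64(0.079)]
[np.float64(-0.13), np.float64(-3.43), np.float64(0.24), np.float64(0.079)]
[np.float64(-0.4), np.float64(-3.41), np.float64(0.24), np.float64(0.079)]
[np.float64(-0.67), np.float64(-3.37), np.float64(0.24), np.float64(0.079)]
[np.float64(-0.93), np.float64(-3.3), np.float64(0.24), np.float64(0.079)]
[np.float64(-1.19), np.float64(-3.22), np.float64(0.24), np.float64(0.079)]
```

Emit:
arm_command(deltas=[[[0.7, -3.35, 0.25, 0.079, 6], [0.4, -3.4, 0.25, 0.079, 6], [0.15, -3.45, 0.25, 0.079, 6], [-0.15, -3.45, 0.25, 0.079, 6], [-0.4, -3.4, 0.25, 0.079, 6]]])

```text
clock: 19.05
eef_pos: [484.3, -13.9, 99.1]
orientation: [-3.142, -0.0, -0.096]
wrist_force: [-0.1, -0.4, -1.0]
opening: 0.699
grasp_force: 0.0
```

Emit:
arm_command(deltas=[[[-0.65, -3.35, 0.25, 0.079, 6], [-0.95, -3.3, 0.25, 0.079, 6], [-1.2, -3.2, 0.25, 0.079, 6], [0, 0, 0, 0, 6], [0, 0, 0, 0, 6]]])

```text
clock: 19.68
eef_pos: [473.9, 86.8, 91.6]
orientation: [3.141, -0.0, -0.329]
wrist_force: [0.1, -0.4, -1.3]
opening: 0.699
grasp_force: 0.0
```

```bash
python3 go.py 474 87.3 1.3 -0.332 1 1
python3 - <<'E'
from plant import *
from h import *
for n in ("top","scene"):
    c=read_camera(n)
    for r in rects(c,orange(c),13):
        if r[2][0]<60: print(n,*r)
    cv2.imwrite(f"pics/{n}4.png",cv2.resize(c["color"][140:270,260:400,::-1] if n=="top" else c["color"][90:200,130:250,::-1],None,fx=4,fy=4,interpolation=cv2.INTER_CUBIC))
a=cv2.imread("pics/top4.png");b=cv2.imread("pics/scene4.png")
b=cv2.copyMakeBorder(b,0,a.shape[0]-b.shape[0],0,0,cv2.BORDER_CONSTANT)
o=cv2.hconcat([a,b]);cv2.imwrite("pics/m4.png",cv2.resize(o,(800,int(o.shape[0]*800/o.shape[1]))))
E
```

```text
19.675 [473.9  86.8  91.6] -0.329 dist [  0.1   0.5 -90.3] turn 0.003
[np.float64(-0.01), np.float64(-0.05), np.float64(9.03), np.float64(0.003)]
top [302. 376.] [ 59.5 -63. ] [np.float64(27.8), np.float64(79.3)] 0.816
top [337. 227.] [ 475.1 -195. ] [np.float64(38.7), np.float64(137.2)] 0.303
scene [423. 352.] [660.  546.4] [np.float64(21.2), np.float64(31.9)] 2.645
scene [278. 175.] [478.7  91.8] [np.float64(44.3), np.float64(106.8)] 2.819
scene [200. 131.] [ 478.6 -192.3] [np.float64(47.8), np.float64(141.9)] 0.296
scene [256.  10.] [-287.2 -622.7] [np.float64(42.2), np.float64(257.4)] 0.399
```

View pics/m4.png

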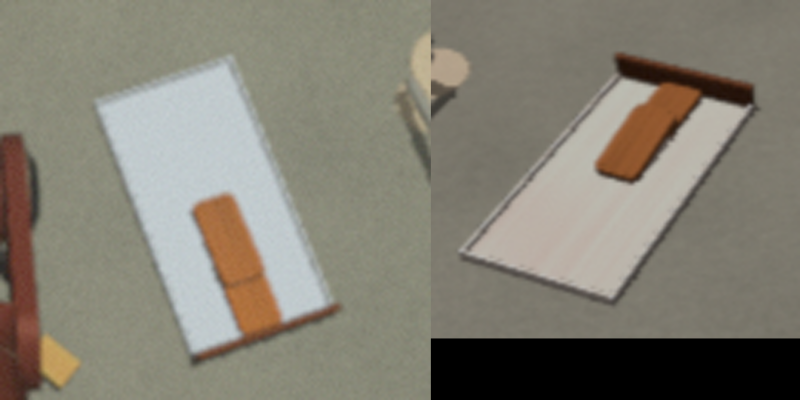

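The medium laps the small by about 20 mm, with its far end on the floor (top crop (215,200), step at (243,278)), aligned down the middle. Now the large one.

Emit:
arm_command(deltas=[[[0, 0, 2.0, 0, 6], [0, 0, 2.0, 0, 6], [0, 0, 2.0, 0, 6], [0, 0, 2.0, 0, 6], [0, 0, 1.0, 0, 6]]])

```text
clock: 20.4
eef_pos: [473.2, 86.3, 0.3]
orientation: [3.141, 0.001, -0.331]
wrist_force: [-1.1, 0.5, -0.3]
opening: 0.703
grasp_force: 0.0
```

Emit:
arm_command(deltas=[[[0, 0, 0, 0, 4], [0, 0, 0, 0, 4], [0, 0, 0, 0, 4], [0, 0, 0, 0, 4], [0, 0, 0, 0, 4]]])

```text
clock: 21.02
eef_pos: [473.9, 87.2, 1.6]
orientation: [-3.141, -0.0, -0.33]
wrist_force: [0.0, 0.0, 0.0]
opening: 0.504
grasp_force: 21.8
```

Emit:
arm_command(deltas=[[[0, 0, -1, 0, 4], [0, 0, -2, 0, 4], [0, 0, -2, 0, 4], [0, 0, -2, 0, 4], [0, 0, 0, 0, 4]]])

```text
clock: 21.65
eef_pos: [475.5, 87.2, 73.8]
orientation: [-3.14, -0.005, -0.33]
wrist_force: [0.5, -0.4, 0.0]
opening: 0.508
grasp_force: 21.8
```

```bash
python3 go.py 578.3 -161.8 71 0.302 8 1
```

```text
21.65 [475.5  87.2  73.8] -0.33 dist [ 102.8 -249.    -2.8] turn -0.632
[np.float64(2.22), np.float64(2.53), np.float64(0.03), np.float64(-0.079)]
[np.float64(2.02), np.float64(2.7), np.float64(0.03), np.float64(-0.079)]
[np.float64(1.8), np.float64(2.85), np.float64(0.03), np.float64(-0.079)]
[np.float64(1.57), np.float64(2.98), np.float64(0.03), np.float64(-0.079)]
[np.float64(1.33), np.float64(3.09), np.float64(0.03), np.float64(-0.079)]
[np.float64(1.08), np.float64(3.19), np.float64(0.03), np.float64(-0.079)]
[np.float64(0.82), np.float64(3.26), np.float64(0.03), np.float64(-0.079)]
[np.float64(0.56), np.float64(3.32), np.float64(0.03), np.float64(-0.079)]
```

Emit:
arm_command(deltas=[[[2.2, 2.55, 0, -0.079, 4], [2.0, 2.7, 0, -0.079, 4], [1.8, 2.85, 0, -0.079, 4], [1.55, 3.0, 0, -0.079, 4], [1.35, 3.1, 0, -0.079, 4]]])

```text
clock: 22.28
eef_pos: [537.2, -69.8, 70.3]
orientation: [-3.141, 0.001, 0.067]
wrist_force: [0.0, -0.5, -0.6]
opening: 0.504
grasp_force: 21.8
```

Emit:
arm_command(deltas=[[[1.1, 3.2, 0, -0.079, 4], [0.8, 3.25, 0, -0.079, 4], [0.55, 3.3, 0, -0.079, 4], [0, 0, 0, 0, 4], [0, 0, 0, 0, 4]]])

```text
clock: 22.9
eef_pos: [574.9, -161.5, 70.3]
orientation: [-3.14, 0.001, 0.301]
wrist_force: [-1.1, 0.7, -1.0]
opening: 0.505
grasp_force: 21.8
```

```bash
python3 go.py 578.3 -161.8 17 0.302 1 1
```

```text
22.9 [ 574.9 -161.5   70.3] 0.301 dist [  3.4  -0.3 -53.3] turn -0.001
[np.float64(0.31), np.float64(0.13), np.float64(5.33), np.float64(-0.001)]
```

Emit:
arm_command(deltas=[[[0.3, 0.1, 1.5, 0, 4], [0, 0, 1.5, 0, 4], [0, 0, 1.5, 0, 4], [0, 0, 0.8, 0, 4], [0, 0, 0, 0, 4]]])

```text
clock: 23.52
eef_pos: [578.3, -161.9, 17.2]
orientation: [-3.14, 0.001, 0.302]
wrist_force: [0.1, -0.6, -0.6]
opening: 0.507
grasp_force: 21.8
```

Emit:
arm_command(deltas=[[[0, 0, 0.1, 0, 4], [0, 0, 0.1, 0, 4], [0, 0, 0.1, 0, 4], [0, 0, 0, 0, 4], [0, 0, 0, 0, 4]]])

```text
clock: 24.15
eef_pos: [579.3, -162.4, 15.7]
orientation: [3.141, -0.001, 0.302]
wrist_force: [0.9, 0.0, 0.1]
opening: 0.504
grasp_force: 21.9
```

Emit:
arm_command(deltas=[[[0, 0, 0.1, 0, 4], [0, 0, 0.1, 0, 4], [0, 0, 0, 0, 4], [0, 0, 0, 0, 4], [0, 0, 0, 0, 4]]])

```text
clock: 24.78
eef_pos: [579.5, -162.3, 13.7]
orientation: [3.141, -0.001, 0.302]
wrist_force: [3.1, -0.4, 2.7]
opening: 0.506
grasp_force: 22.2
```

Emit:
arm_command(deltas=[[[0, 0, 0.1, 0, 4], [0, 0, 0, 0, 4], [0, 0, 0.1, 0, 4], [0, 0, 0, 0, 4], [0, 0, 0, 0, 4]]])

```text
clock: 25.4
eef_pos: [578.9, -162.2, 11.2]
orientation: [-3.142, 0.0, 0.302]
wrist_force: [2.0, 0.7, 2.6]
opening: 0.508
grasp_force: 22.4
```

Emit:
arm_command(deltas=[[[0, 0, 0, 0, 4.6], [0, 0, 0, 0, 4.8], [0, 0, 0, 0, 5.4], [0, 0, 0, 0, 5.6], [0, 0, 0, 0, 5.6]]])

```text
clock: 26.02
eef_pos: [578.8, -162.2, 11.2]
orientation: [-3.142, 0.0, 0.302]
wrist_force: [-0.0, -0.2, 0.3]
opening: 0.654
grasp_force: 0.0
```

Emit:
arm_command(deltas=[[[0, 0, -2, 0, 5.6], [0, 0, -2, 0, 6], [0, 0, -2, 0, 6], [0, 0, -3, 0, 6], [0, 0, -3, 0, 6]]])

```text
clock: 26.65
eef_pos: [579.2, -162.3, 133.9]
orientation: [3.141, -0.001, 0.302]
wrist_force: [0.3, -1.5, -0.3]
opening: 0.701
grasp_force: 0.0
```

Emit:
arm_command(deltas=[[[0, -5, 0, 0, 6], [0, -5, 0, 0, 6], [0, -5, 0, 0, 6], [0, -5, 0, 0, 6], [0, -5, 0, 0, 6]]])

```text
clock: 27.28
eef_pos: [504.5, 78.0, 133.2]
orientation: [3.141, -0.002, 0.302]
wrist_force: [0.6, -0.7, -1.1]
opening: 0.699
grasp_force: 0.0
```

```bash
python3 - <<'E'
from plant import *
from h import *
for n in ("top","scene"):
    c=read_camera(n)
    for r in rects(c,orange(c),13):
        if r[2][0]<60: print(n,*r)
    cv2.imwrite(f"pics/{n}5.png",cv2.resize(c["color"][140:270,260:400,::-1] if n=="top" else c["color"][90:200,130:250,::-1],None,fx=4,fy=4,interpolation=cv2.INTER_CUBIC))
a=cv2.imread("pics/top5.png");b=cv2.imread("pics/scene5.png")
b=cv2.copyMakeBorder(b,0,a.shape[0]-b.shape[0],0,0,cv2.BORDER_CONSTANT)
o=cv2.hconcat([a,b]);cv2.imwrite("pics/m5.png",cv2.resize(o,(800,int(o.shape[0]*800/o.shape[1]))))
E
```

```text
top [305. 377.] [ 49.7 -72.7] [np.float64(28.5), np.float64(49.9)] 0.647
top [332. 213.] [ 518.5 -181.5] [np.float64(38.5), np.float64(226.6)] 0.298
scene [423. 352.] [660.  546.4] [np.float64(21.2), np.float64(31.9)] 2.645
scene [192. 142.] [ 521.5 -179.2] [np.float64(48.5), np.float64(231.8)] 0.301
```

View pics/m5.png

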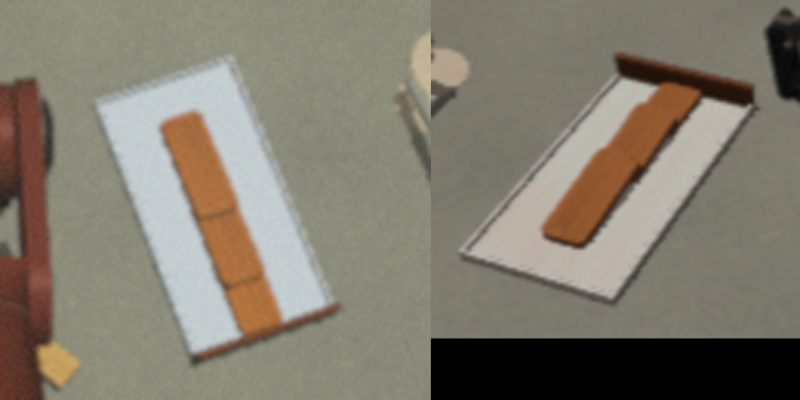

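The final views show a straight row down the middle of the tray, from small at the stop through medium to large. The laps show at top crop (243,280) and (215,213). The row measures about 230 mm, so both laps are close to 20 mm.

```bash
python3 -c "
from plant import *
print(finish_job())"
```

```text
the job is handed in; nothing more can be done
None
```

The three scrapers are in the tray as an overlapping row from the stop, shortest to longest, each lapped about 20 mm by camera measurement, and the job was handed in after about 27 s of the 69 s allowed (verdict not shown).

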